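Set out the reagents for the next test

TASK

Set out the reagents on the black pads, each standing centred on its pad: the squat jar on the end pad of the row beside the stirrer, the conical flask on the pad at the other end of the row, the small vial on the middle pad between them, and the tall bottle on the pad behind the vial. Lay the flat steel dish centred on top of the jar. Keep everything upright throughout.

Things in the scene. Friction and masses are not known exactly. Their poses are not given: they have to be found in the camera images.
- jar: Squat white plastic jar with a flat dark grey screw lid: body 52 mm across and 36 mm high, lid 54 mm across above it, 50 mm high in all. Loose, round, upright; origin at the centre of its underside, z up.
- flask: Conical green glass flask with a black stopper: base 60 mm across for the first 8 mm, tapering to a neck 26 mm across from 55 to 78 mm up, stopper 27 mm across above it, 90 mm high in all. Loose, round, upright; origin at the centre of its underside, z up.
- vial: Small amber glass vial with a black cap: 27 mm across, 60 mm high (cap, 25 mm across, from 46 mm up). Loose, round, upright; origin at the centre of its underside, z up.
- bottle: Tall amber glass bottle with a white label and a black cap: body 44 mm across up to 78 mm, shoulder tapering to 26 mm at 92 mm, cap 30 mm across, 115 mm high in all. Loose, round, upright; origin at the centre of its underside, z up.
- dish: Flat closed steel sample dish, solid to handle: 55 mm across (the lower 9 mm is 53 mm), 18 mm high. Loose, round, lying flat; origin at the centre of its underside, z up.
- pad_mid: Middle pad of the row of three. Fixed flat black rubber disc, 76 mm across, 6 mm thick; origin at the centre of its underside, on the bench. Its x axis points to the pad behind it, its y axis along the row to the left.
- pad_left: Left end pad of the row, seen from the robot (the robot's left is +y), about 100 mm from the middle pad. Fixed flat black rubber disc, 76 mm across, 6 mm thick; origin at the centre of its underside, on the bench. 
- pad_right: Right end pad of the row, seen from the robot, about 100 mm from the middle pad. Fixed flat black rubber disc, 76 mm across, 6 mm thick; origin at the centre of its underside, on the bench. 
- pad_back: The single pad behind the middle pad (farther from the robot), about 100 mm from it. Fixed flat black rubber disc, 76 mm across, 6 mm thick; origin at the centre of its underside, on the bench. 
- stirrer: Magnetic stirrer: fixed low white instrument, 130 x 130 mm and 56 mm high, with a round steel plate 100 mm across on top and two black knobs on the side that faces the robot. It stands beside one end of the row of pads, left or right (about 250 mm from the middle pad); a steel rack of tubes, 100 x 130 mm and 70 mm high, fixed, stands beside the other end. Origin at the centre of its underside.
There are look-alikes about, which are no part of the job. Of the things that look like the jar, take the one that is farthest to the robot's right at the start. What is shaped like the vial but yellow is not meant.

How it is judged:
By the outcome, as a careful person would: the job done as asked, in the order asked, and still so for the second after the job is handed in, with the robot touching nothing.
It also fails if it takes over 134 s, if anything falls off the work surface, if the arm or the gripper's body presses on something with over 40 N, if the wrist force passes 120 N, or if a joint passes its speed limit or range.

ROBOT

A 7-joint arm with a two-finger parallel gripper is mounted at the origin on the work surface. World frame = base frame: x ahead of the robot, y to its left, z up, the work surface at z = 0. Lengths are in m, angles in rad, forces in N, time in s.
With the tool pointing down it reaches from about 0.35 to 0.9 m from the base axis. Payload 8.1 kg.
Tool frame: the origin (TCP) lies midway between the tips of the shut fingers; the grasp point (between the pads) lies 19 mm behind it (arm.hold_point_z is the distance from the TCP to the grasp point, in m); z points along the fingers, y is the direction in which the jaws open and shut (so a half turn about z gives the same grasp; the last joint's range is limited). The gripper opens to 92 mm and grips with 3 to 60 N. Pads are 19 mm wide; open, the fingers measure 130 mm over their backs; the gripper's body (75 mm by 190 mm) begins 47 mm behind the grasp point.
Start: joints at [-1.27, 0.434, 0.025, 1.573, -0.012, 1.134, -0.075], TCP at [0.246, 0.575, 0.227] pointing down, gripper open.
Joint ranges: [-2.62, 2.62], [-0.44, 2.09], [-1.27, 1.32], [0.08, 2.57], [-1.32, 4.46], [0.12, 2], [-2.74, 2.74]. Speed limits (rad/s): [2.22, 2.22, 3.01, 3.01, 3.14, 3.14, 3.14].

INTERFACE

Orientations are given as a rotation vector (axis times angle).
In Python, from cell import arm gives the robot as it stands.
- The arm moves only by the shell command python3 -m pendant 'ROWS' [FORCE]. ROWS is JSON, a list of rows, each a list of 3 entries, a list of its own where there are three numbers: the shift along the tool's x, y, z in m, then the turn, a rotation vector about the tool's x, y, z in degrees, then the finger opening in m, from 0 to 0.0918. A call has 1 to 10 rows; each row shifts and turns the commanded pose from where the row before left it, along the tool's axes as they then stand; what a row does not reach is not made up. A row lasts 1/8 s, in which the tool goes at most 62.5 mm and 10.7 degrees, less where a joint would pass 70% of its speed; a pose out of reach is approached as far as the arm can. A call with a gripper value outside its range is refused whole. The fingers move at their own pace and stop on an object; FORCE is the grip in N (left out, the last holds). Time passes only in rows, so rows that do not move let the fingers close. It gives the time, the measured TCP pose, the force and the opening at its end, in the units of the state.
- arm.observe(): the state, without advancing time (a new reading comes with each control period).
- arm.get_image(name): name is "scene" or "top"; returns (picture, depth): 400x640x3 uint8, red, green, blue; 400x640 float32, m along the optical axis (not along the pixel's ray), 0 where there is no reading.
- arm.camera_params(name): a dict with "fovy" (degrees; the focal length in pixels is half the picture's height over the tangent of half this angle, whatever the lens; pixels are square), "cx", "cy" (the principal point, pixels), "rvec" (rotation vector, rad) and "tvec" (3), from world to camera coordinates, as OpenCV has them. Camera axes: x right, y down, z forward; pixel columns grow to the right and rows downward; lengths in m; the calibration is good to about 2 mm. A picture is of the moment at which its call begins. camera_params takes no time and is no camera call.
- arm.sign_off(): hands the job in, once; it reports no verdict.
Trained networks look in the newest picture that a camera, given by its name, has taken for a name from the list of things; names that differ only in an ending like _2 or _b are one class to them, and where a whole thing is asked for, a point or a joint stands for the part that bears it (a point fixed in the world has none). Each returns a list of dicts, best first, with "conf" (0 to 1); they miss things now and then, are a little off and sometimes report something else, mostly with a low value. They report only what shows in the picture. A call takes as long as a camera call. They do not tell look-alikes from the thing itself.
- arm.look_for(camera, label): "rect" ([centre column, centre row, width, height] in pixels, round what is visible of it).
- arm.masks_of(camera, label): "pixels" (400x640 bool, what is visible of it) and "rect" ([centre column, centre row, width, height] in pixels, round what is visible of it).
The state is a dict: "clock": time; "joints": joint angles; "dq": joint speeds; "joint_efforts": joint torques, N m; "position": TCP position; "ee_rot": TCP orientation; "force": force on the tool from outside, world axes, zero at the start; "ft_torque": the same for the moment, N m; "width": opening from 0.0 (shut) to 1.0 (fully open).
Only numpy, scipy, OpenCV 4.12 (cv2) and the standard library are available. Lean on these libraries where they do the work, as an engineer would, in place of code of your own. Each camera call takes 0.05 s, during which the arm holds its last target.

## Working session

There is one attempt and no reset: what is moved stays moved. The work goes in short steps, Python scripts to look and compute and a shell command to move; the robot and the scene stay as the last step left them, time stands still between calls to the robot, and variables do not carry over. Pictures are saved under pics/ and viewed, and the job is handed in when it is done.

```bash
ls; mkdir -p pics
python3 - <<'E'
from cell import arm
import cv2
s=arm.observe();print({k:(v if isinstance(v,(int,float)) else [round(float(x),4) for x in v]) for k,v in s.items()}, arm.hold_point_z)
for n in("scene","top"):
    p,d=arm.get_image(n);cv2.imwrite(f"pics/{n}0.png",p[:,:,::-1]);print(arm.camera_params(n))
E
```

```text
pics
{'clock': 0.0, 'joints': [-1.2696, 0.4352, 0.0249, 1.5741, -0.0116, 1.134, -0.0751], 'dq': [0.0007, -0.0018, -0.001, 0.0011, 0.0009, -0.0016, 0.0007], 'joint_efforts': [-0.0001, -66.786, 0.9849, -31.4459, -0.0605, 0.0425, 0.0001], 'position': [0.2454, 0.5742, 0.2259], 'ee_rot': [-0.63, -3.0776, 0.0025], 'force': [0.3009, 0.4337, 0.8909], 'ft_torque': [0.0086, -0.0278, -0.0371], 'width': 1.000720121348472} 0.0188
{'fovy': 51.80374722422562, 'cx': 321.7935878345545, 'cy': 199.93139365280965, 'rvec': array([ 2.3207911 ,  1.11340364, -0.34776073]), 'tvec': array([-0.3335001, -0.3066337,  1.1486858])}
{'fovy': 53.847172337227704, 'cx': 316.05034659472255, 'cy': 196.85254000579047, 'rvec': array([ 2.13857583, -2.14803352,  0.16089529]), 'tvec': array([0.01055585, 0.50966526, 1.0375893 ])}
```

View pics/scene0.png

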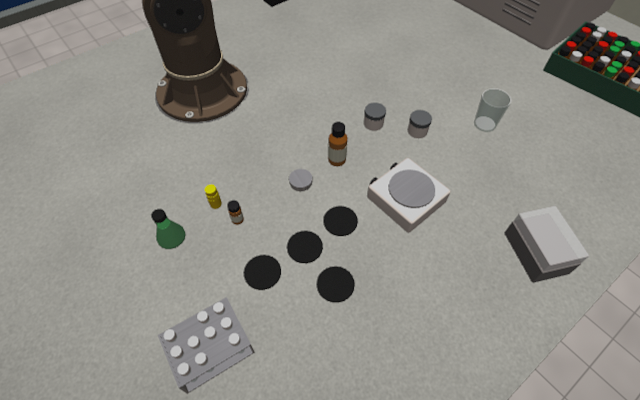

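View pics/top0.png

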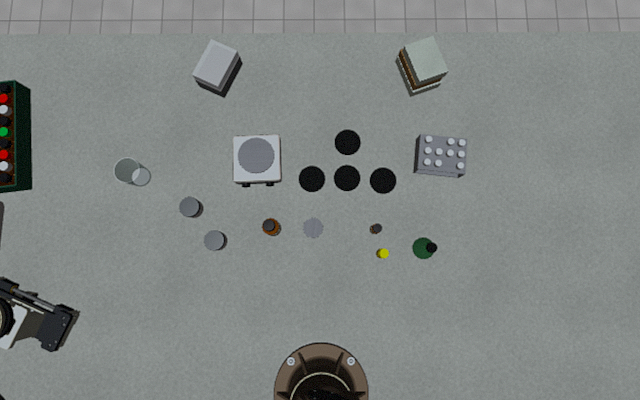

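```bash
cat > h.py <<'E'
from cell import arm
import numpy as np, cv2
from scipy.optimize import least_squares
from scipy.spatial.transform import Rotation as R
def cloud(n,d):
    c=arm.camera_params(n);f=200/np.tan(np.radians(c['fovy'])/2)
    v,u=np.mgrid[0:400,0:640]
    P=np.stack([(u-c['cx'])/f*d,(v-c['cy'])/f*d,d],-1)-c['tvec']
    return P@cv2.Rodrigues(c['rvec'])[0], c
def proj(n,X):
    c=arm.camera_params(n);f=200/np.tan(np.radians(c['fovy'])/2)
    K=np.array([[f,0,c['cx']],[0,f,c['cy']],[0,0,1.]])
    return cv2.projectPoints(np.float64(X).reshape(-1,3),c['rvec'],c['tvec'],K,None)[0].reshape(-1,2)
def ray(n,uv,z):
    c=arm.camera_params(n);f=200/np.tan(np.radians(c['fovy'])/2)
    Rm=cv2.Rodrigues(c['rvec'])[0]
    d=Rm.T@np.array([(uv[0]-c['cx'])/f,(uv[1]-c['cy'])/f,1]);o=-Rm.T@c['tvec']
    return (o+d*(z-o[2])/d[2])[:2]
# (r,z) profile rings
PROF={'jar':[(.026,0),(.026,.036),(.027,.036),(.027,.05)],
'flask':[(.03,0),(.03,.008),(.013,.055),(.013,.078),(.0135,.078),(.0135,.09)],
'vial':[(.0135,0),(.0135,.046),(.0125,.046),(.0125,.06)],
'bottle':[(.022,0),(.022,.078),(.013,.092),(.015,.092),(.015,.115)],
'dish':[(.0265,0),(.0265,.009),(.0275,.009),(.0275,.018)],
'pad':[(.038,.006)]}
def sil(n,kind,xy,z0):
    t=np.linspace(0,2*np.pi,48,endpoint=False);m=np.zeros((400*8,640*8),np.uint8)
    pr=PROF[kind]
    rings=[proj(n,np.c_[xy[0]+r*np.cos(t),xy[1]+r*np.sin(t),np.full(48,z0+z)]) for r,z in pr]
    pairs=zip(rings[:-1],rings[1:]) if len(rings)>1 else [(rings[0],rings[0])]
    for a,b in pairs:
        h=cv2.convexHull(np.float32(np.r_[a,b]));cv2.fillConvexPoly(m,np.int32(np.round((h+.5)*8)),1)
    ys,xs=np.nonzero(m);return np.array([xs.mean()/8-.5,ys.mean()/8-.5,len(xs)/64])
def fitmask(n,kind,mask,z0):
    ys,xs=np.nonzero(mask);c=np.array([xs.mean(),ys.mean()])
    xy=ray(n,c,z0+.03)
    for _ in range(4):
        s=sil(n,kind,xy,z0)
        xy=xy+ray(n,c,z0+.03)-ray(n,s[:2],z0+.03)
    return xy,len(xs),s[2]
E
python3 - <<'E'
from h import *
for n in("scene","top"):
    p,d=arm.get_image(n);P,c=cloud(n,d)
    for l in['jar','flask','vial','bottle','dish','pad_mid','stirrer']:
        for m in arm.masks_of(n,l):
            k=m['pixels'];q=P[k&(d>0)]
            kind=l.split('_')[0]
            s=fitmask(n,kind,k,0) if kind in PROF else ''
            zt=np.percentile(q[:,2],95) ; tp=q[q[:,2]>zt-.006]
            print(n,l,round(m['conf'],2),np.round(m['rect']),s and (np.round(s[0],4),s[1],round(s[2])),'ztop',zt.round(4),((tp.max(0)+tp.min(0))/2).round(4)[:2], np.ptp(tp,0).round(3)[:2])
E
```

```text
scene jar 0.79 [419. 124.  25.  30.] (array([0.4836, 0.3518]), 503, 568) ztop 0.0519 [0.4846 0.3508] [0.051 0.05 ]
scene jar 0.68 [375. 116.  20.  33.] (array([0.3933, 0.2832]), 539, 544) ztop 0.0515 [0.3933 0.2824] [0.053 0.054]
scene flask 0.75 [167. 227.  34.  38.] (array([ 0.3723, -0.2847]), 850, 885) ztop 0.0907 [ 0.3723 -0.2848] [0.027 0.025]
scene vial 0.77 [213. 196.  16.  25.] (array([ 0.3558, -0.1673]), 293, 304) ztop 0.0612 [ 0.3576 -0.1673] [0.028 0.024]
scene vial 0.61 [233. 214.  15.  27.] (array([ 0.4236, -0.1511]), 260, 306) ztop 0.0612 [ 0.4252 -0.1515] [0.022 0.022]
scene bottle 0.76 [339. 144.  21.  43.] (array([0.4271, 0.1296]), 786, 748) ztop 0.1154 [0.4285 0.1293] [0.029 0.031]
scene dish 0.76 [301. 180.  19.  22.] (array([0.4281, 0.0197]), 440, 451) ztop 0.0202 [0.4274 0.0185] [0.058 0.054]
scene dish 0.26 [338. 220.  31.  29.] (array([0.5714, 0.0194]), 786, 527) ztop 0.0082 [0.5684 0.0213] [0.073 0.074]
scene pad_mid 0.81 [305. 248.  39.  36.] (array([ 0.5717, -0.0774]), 985, 921) ztop 0.0082 [ 0.5708 -0.0777] [0.075 0.075]
scene stirrer 0.8 [409. 194.  81.  7
[... 678 characters left out ...]
2 [ 0.4236 -0.1526] [0.019 0.022]
top bottle 0.58 [271. 227.  22.  18.] (array([0.4289, 0.1276]), 259, 277) ztop 0.1184 [0.4286 0.1277] [0.028 0.028]
top dish 0.76 [314. 227.  17.  18.] (array([0.4294, 0.0156]), 272, 319) ztop 0.0227 [0.4289 0.0157] [0.05  0.047]
top dish 0.39 [425. 248.  26.  26.] (array([ 0.371 , -0.2867]), 385, 346) ztop 0.0925 [ 0.3713 -0.2855] [0.025 0.024]
top pad_mid 0.76 [349. 177.  27.  30.] (array([ 0.5708, -0.0793]), 560, 557) ztop 0.0103 [ 0.5698 -0.0798] [0.073 0.074]
top pad_mid 0.25 [216. 242.  27.  26.] (array([0.3946, 0.287 ]), 400, 598) ztop 0.0543 [0.3946 0.2797] [0.05  0.053]
top stirrer 0.6 [257. 160.  49.  56.]  ztop 0.0594 [0.6187 0.1714] [0.129 0.124]
```

```bash
cat >> h.py <<'E'
def pads(n,p,d):
    P,c=cloud(n,d)
    k=((p.max(2)<50)&(P[...,0]>.5)&(P[...,0]<.75)&(abs(P[...,1]+.08)<.16)&(P[...,2]<.02)).astype(np.uint8)
    N,L,S,C=cv2.connectedComponentsWithStats(k)
    return [(fitmask(n,'pad',L==i,0),C[i]) for i in range(1,N) if S[i,4]>300]
E
python3 - <<'E'
from h import *
for n in("scene","top"):
    p,d=arm.get_image(n)
    for r,c in pads(n,p,d): print(n,r[0].round(4),r[1],round(r[2]),c.round())
E
```

```text
scene [0.5701 0.0213] 762 816 [340. 221.]
scene [ 0.5722 -0.0779] 858 922 [305. 247.]
scene [ 0.5645 -0.1792] 959 1036 [262. 272.]
scene [ 0.6763 -0.0811] 1018 1092 [335. 284.]
top [ 0.6738 -0.0816] 492 534 [347. 142.]
top [ 0.5689 -0.0784] 508 557 [347. 178.]
top [0.567  0.0214] 510 558 [311. 179.]
top [ 0.5618 -0.18  ] 510 558 [382. 180.]
```

Run:
```python
from h import *
for n in("scene","top"):
    p,d=arm.get_image(n);P,c=cloud(n,d)
    q=P[(d>0)&(P[...,0]>.3)&(P[...,0]<.75)&(abs(P[...,1])<.4)&(abs(P[...,2])<.02)&(p.min(2)>80)]
    A=np.c_[q[:,:2]-[.5,0],np.ones(len(q))]
    w=np.ones(len(q),bool)
    for _ in range(5):
        s=np.linalg.lstsq(A[w],q[w,2],rcond=None)[0];r=q[:,2]-A@s;w=abs(r)<.004
    print(n,s.round(5),r[w].std())
```

```text
scene [-0.00019 -0.00074  0.00018] 0.0013464632974334787
top [-0.00021  0.00051  0.00125] 0.0017937105907854202
```

```bash
cat > to.py <<'E'
import sys
from h import *
# usage: to.py x y z [yaw of tool y, deg]
s=arm.observe();p=np.array(s['position']);Rm=R.from_rotvec(s['ee_rot'])
v=[float(a) for a in sys.argv[1:]]
yaw=np.radians(v[3] if len(v)>3 else 90)
y=np.array([np.cos(yaw),np.sin(yaw),0]);z=np.array([0,0,-1.]);T=R.from_matrix(np.c_[np.cross(y,z),y,z])
print('t',round(s['clock'],2),'p',p.round(4),'w',round(s['width']*.0918,4),'F',np.round(s['force'],1),'q',np.round(s['joints'],2))
print('turn(tool,deg)',np.degrees((Rm.inv()*T).as_rotvec()).round(2))
print('shift now mm',(Rm.inv().apply(np.array(v[:3])-p)*1e3).round(1),' after turn mm',(T.inv().apply(np.array(v[:3])-p)*1e3).round(1))
E
python3 to.py .3938 .282 .12
```

```text
t 1.1 p [0.2456 0.5747 0.2268] w 0.092 F [0.2 0.1 0.6] q [-1.27  0.43  0.02  1.57 -0.01  1.13 -0.08]
turn(tool,deg) [  0.     0.   -23.14]
shift now mm [-251.3 -211.   106.7]  after turn mm [-148.2 -292.7  106.8]
```

```bash
python3 -m pendant '[[[0,0,0],[0,0,-7.7],0.0918],[[0,0,0],[0,0,-7.7],0.0918],[[0,0,0],[0,0,-7.7],0.0918],[[0,0,0],[0,0,0],0.0918]]' 25; python3 to.py .3938 .282 .12
```

```text
clock: 1.6
position: [0.2457, 0.5747, 0.2267]
ee_rot: [-0.003, -3.141, -0.0]
force: [-0.4, 0.1, -0.0]
width: 0.999
t 1.6 p [0.2457 0.5747 0.2267] w 0.0917 F [-0.4  0.1 -0. ] q [-1.21  0.44 -0.07  1.57  0.03  1.14  0.29]
turn(tool,deg) [ 0.01 -0.01 -0.1 ]
shift now mm [-148.6 -292.5  106.7]  after turn mm [-148.1 -292.7  106.7]
```

```bash
python3 -m pendant '[[[-0.0185,-0.0366,0],[0,0,0],0.0918],[[-0.0185,-0.0366,0],[0,0,0],0.0918],[[-0.0185,-0.0366,0],[0,0,0],0.0918],[[-0.0185,-0.0366,0],[0,0,0],0.0918],[[-0.0185,-0.0366,0],[0,0,0],0.0918],[[-0.0185,-0.0366,0.02],[0,0,0],0.0918],[[-0.0185,-0.0366,0.03],[0,0,0],0.0918],[[-0.0185,-0.0366,0.03],[0,0,0],0.0918],[[0,0,0.026],[0,0,0],0.0918],[[0,0,0],[0,0,0],0.0918]]'; python3 to.py .3938 .282 .024
python3 - <<'E'
from h import *
for n in("scene","top"):
    p,d=arm.get_image(n);cv2.imwrite(f"pics/{n}1.png",p[:,:,::-1])
E
```

```text
clock: 2.85
position: [0.3926, 0.2808, 0.1196]
ee_rot: [-0.007, -3.139, 0.003]
force: [-0.6, -0.2, 0.4]
width: 1.001
t 2.85 p [0.3926 0.2808 0.1196] w 0.0919 F [-0.6 -0.2  0.4] q [-0.75  0.34  0.02  2.04 -0.01  0.77  0.85]
turn(tool,deg) [-0.12 -0.14 -0.25]
shift now mm [-1.4  1.4 95.6]  after turn mm [-1.2  1.2 95.6]
```

View pics/scene1.png

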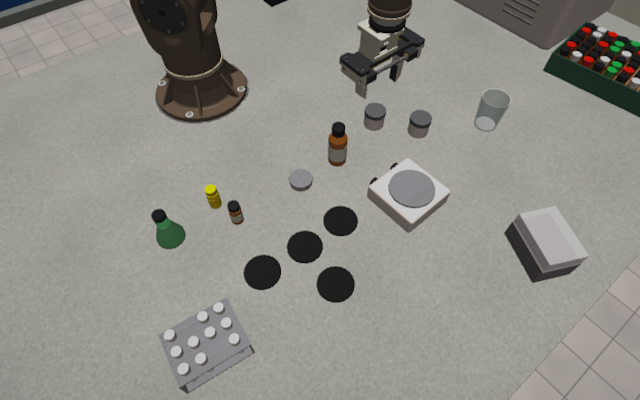

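Run:
```python
from h import *
p=np.array(arm.observe()['position'])
for n in("scene","top"):
    im=cv2.imread(f"pics/{n}1.png")
    q=np.array([p,p+[0,.046,0],p-[0,.046,0],p+[0,.065,0],p-[0,.065,0]])
    for u in proj(n,q): cv2.circle(im,tuple(int(round(8*a)) for a in u),8,(0,0,255),-1,shift=3)
    c=proj(n,p)[0].astype(int);x0=c[0]-60;y0=max(0,c[1]-60)
    cv2.imwrite(f"pics/{n}1c.png",cv2.resize(im[y0:y0+110,x0:x0+120],None,fx=5,fy=5,interpolation=0))
    print(c,y0)
```

```text
[378  86] 26
[205 238] 178
```

View pics/scene1c.png

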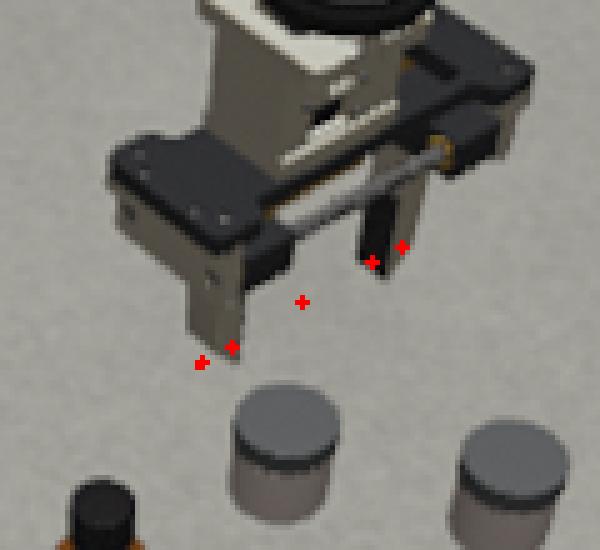

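View pics/top1c.png

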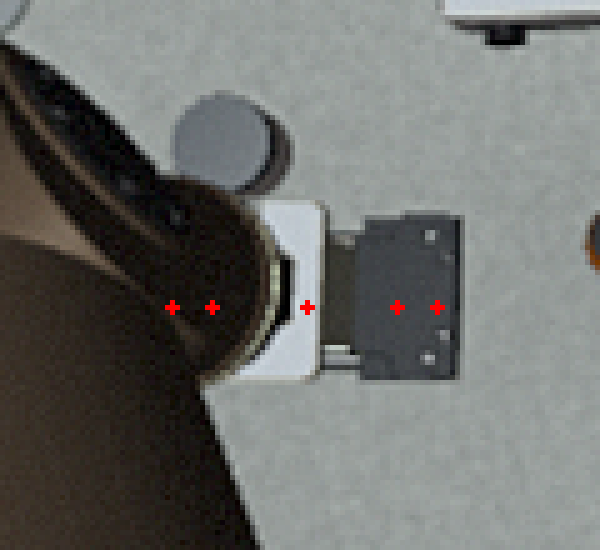

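```bash
python3 -m pendant '[[[-0.001,0.001,0.02],[0,0,0],0.0918],[[0,0,0.025],[0,0,0],0.0918],[[0,0,0.025],[0,0,0],0.0918],[[0,0,0.015],[0,0,0],0.0918],[[0,0,0.01],[0,0,0],0.0918],[[0,0,0],[0,0,0],0.0918],[[0,0,0],[0,0,0],0.0918]]'; python3 to.py .3938 .282 .024
```

```text
clock: 3.82
position: [0.3948, 0.2832, 0.0264]
ee_rot: [0.001, 3.141, 0.001]
force: [-0.0, 0.5, 0.4]
width: 0.998
t 3.83 p [0.3948 0.2832 0.0264] w 0.0916 F [-0.   0.5  0.4] q [-0.74  0.49  0.02  2.11 -0.01  0.54  0.85]
turn(tool,deg) [ 0.04  0.04 -0.04]
shift now mm [ 1.  -1.2  2.4]  after turn mm [ 1.  -1.2  2.4]
```

```bash
python3 -m pendant '[[[0,0,0],[0,0,0],0.05],[[0,0,0],[0,0,0],0.045],[[0,0,0],[0,0,0],0.045],[[0,0,0],[0,0,0],0.045],[[0,0,0],[0,0,0],0.045],[[0,0,0],[0,0,0],0.045],[[0,0,-0.01],[0,0,0],0.045],[[0,0,-0.02],[0,0,0],0.045],[[0,0,-0.02],[0,0,0],0.045],[[0,0,0],[0,0,0],0.045]]' 25; python3 to.py .5686 .0213 .12
```

```text
clock: 5.08
position: [0.3952, 0.2835, 0.0772]
ee_rot: [0.001, 3.139, 0.003]
force: [0.4, 0.8, -1.3]
width: 0.58
t 5.08 p [0.3952 0.2835 0.0772] w 0.0533 F [ 0.4  0.8 -1.3] q [-0.75  0.4   0.02  2.08 -0.01  0.66  0.85]
turn(tool,deg) [ 0.12  0.13 -0.04]
shift now mm [-173.7 -262.   -42.9]  after turn mm [-173.4 -262.2  -42.8]
```

```bash
python3 -m pendant '[[[0,0,-0.03],[0,0,0],0.045],[[-0.01,-0.015,-0.03],[0,0,0],0.045],[[-0.02,-0.03,-0.01],[0,0,0],0.045],[[-0.024,-0.036,0],[0,0,0],0.045],[[-0.024,-0.036,0],[0,0,0],0.045],[[-0.024,-0.036,0],[0,0,0],0.045],[[-0.024,-0.036,0],[0,0,0],0.045],[[-0.024,-0.036,0],[0,0,0],0.045],[[-0.0155,-0.025,0.02],[0,0,0],0.045],[[-0.008,-0.012,0.03],[0,0,0],0.045]]'; python3 -m pendant '[[[0,0,0.03],[0,0,0],0.045],[[0,0,0.01],[0,0,0],0.045],[[0,0,0],[0,0,0],0.045],[[0,0,0],[0,0,0],0.045]]'; python3 to.py .5686 .0213 .0325
python3 - <<'E'
from h import *
for n in("scene","top"):
    p,d=arm.get_image(n);cv2.imwrite(f"pics/{n}2.png",p[:,:,::-1])
E
```

```text
clock: 6.32
position: [0.5689, 0.0185, 0.095]
ee_rot: [0.005, 3.14, -0.001]
force: [-0.5, 0.5, -2.0]
width: 0.578
clock: 6.82
position: [0.5684, 0.0211, 0.0567]
ee_rot: [0.0, 3.14, 0.0]
force: [0.0, 0.1, -1.2]
width: 0.581
t 6.83 p [0.5684 0.0211 0.0567] w 0.0533 F [ 0.   0.1 -1.2] q [-0.21  0.54  0.11  1.9  -0.09  0.71  1.52]
turn(tool,deg) [ 0.01  0.09 -0.01]
shift now mm [-0.2  0.2 24.2]  after turn mm [-0.2  0.2 24.2]
```

View pics/scene2.png

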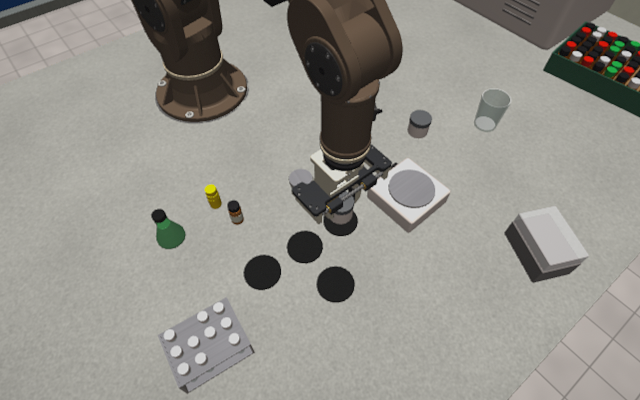

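View pics/top2.png

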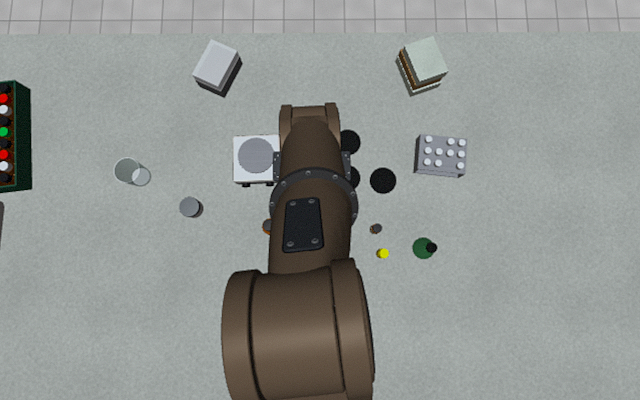

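```bash
python3 -m pendant '[[[-0.001,0,0.01],[0,0,0],0.045],[[0,0,0.008],[0,0,0],0.045],[[0,0,0.004],[0,0,0],0.045],[[0,0,0.001],[0,0,0],0.045],[[0,0,0],[0,0,0],0.045],[[0,0,0],[0,0,0],0.045]]'; python3 to.py .5698 .0213 .0325
```

```text
clock: 7.68
position: [0.5689, 0.0207, 0.0329]
ee_rot: [0.001, 3.141, 0.0]
force: [-0.0, 0.3, -0.9]
width: 0.581
t 7.67 p [0.5689 0.0207 0.0329] w 0.0534 F [-0.   0.3 -0.9] q [-0.2   0.58  0.1   1.91 -0.09  0.66  1.53]
turn(tool,deg) [ 0.01  0.02 -0.04]
shift now mm [-0.9  0.6  0.4]  after turn mm [-0.9  0.6  0.4]
```

```bash
python3 -m pendant '[[[0,0,0.0005],[0,0,0],0.045],[[0,0,0],[0,0,0],0.045],[[0,0,0],[0,0,0],0.06],[[0,0,0],[0,0,0],0.08],[[0,0,0],[0,0,0],0.08],[[0,0,0],[0,0,0],0.08],[[0,0,-0.02],[0,0,0],0.08],[[0,0,-0.04],[0,0,0],0.08],[[0,0,-0.05],[0,0,0],0.08],[[0,0,-0.04],[0,0,0],0.08]]'; python3 to.py .3722 -.286 .15
```

```text
clock: 8.93
position: [0.5689, 0.0207, 0.1842]
ee_rot: [0.001, 3.14, 0.0]
force: [0.7, 0.2, -0.3]
width: 0.875
t 8.93 p [0.5689 0.0207 0.1842] w 0.0803 F [ 0.7  0.2 -0.3] q [-0.23  0.38  0.14  1.78 -0.06  0.99  1.5 ]
turn(tool,deg) [ 0.01  0.07 -0.04]
shift now mm [ 196.5 -306.8   34. ]  after turn mm [ 196.7 -306.7   34.2]
```

```bash
python3 -m pendant '[[[0.0196,-0.0306,0],[0,0,0],0.06],[[0.0196,-0.0306,0],[0,0,0],0.06],[[0.0196,-0.0306,0],[0,0,0],0.06],[[0.0196,-0.0306,0],[0,0,0],0.06],[[0.0196,-0.0306,0],[0,0,0],0.06],[[0.0196,-0.0306,0],[0,0,0],0.06],[[0.0196,-0.0306,0],[0,0,0],0.06],[[0.0196,-0.0306,0.01],[0,0,0],0.06],[[0.0196,-0.0306,0.014],[0,0,0],0.06],[[0.0196,-0.0306,0.01],[0,0,0],0.06]]'; python3 -m pendant '[[[0,0,0.02],[0,0,0],0.06],[[0,0,0],[0,0,0],0.06],[[0,0,0],[0,0,0],0.06]]';python3 to.py .3722 -.286 .058
python3 - <<'E'
from h import *
for n in("scene","top"):
    p,d=arm.get_image(n);cv2.imwrite(f"pics/{n}3.png",p[:,:,::-1])
    P,c=cloud(n,d)
    for l in['flask','jar']:
        for m in arm.masks_of(n,l):
            if m['conf']<.4: continue
            k=m['pixels'];q=P[k&(d>0)];s=fitmask(n,l,k,.006 if l=='jar' else 0)
            zt=np.percentile(q[:,2],95);tp=q[q[:,2]>zt-.006]
            print(n,l,round(m['conf'],2),np.round(m['rect']),s[0].round(4),s[1],s[2],((tp.max(0)+tp.min(0))/2).round(4))
E
```

```text
clock: 10.18
position: [0.3717, -0.286, 0.1479]
ee_rot: [0.001, 3.141, 0.0]
force: [0.4, -1.0, -0.4]
width: 0.654
clock: 10.55
position: [0.373, -0.2849, 0.1287]
ee_rot: [-0.0, 3.141, 0.0]
force: [-0.4, 0.5, -0.6]
width: 0.656
t 10.55 p [ 0.373  -0.2849  0.1287] w 0.0602 F [-0.4  0.5 -0.6] q [ 0.32  0.3   0.27  2.08 -0.11  0.77  2.23]
turn(tool,deg) [0.   0.02 0.01]
shift now mm [ 0.8 -1.1 70.7]  after turn mm [ 0.8 -1.1 70.7]
scene flask 0.79 [167. 230.  33.  37.] [ 0.3717 -0.2848] 841 886.25 [ 0.3723 -0.2845  0.0892]
scene jar 0.88 [417. 125.  24.  34.] [0.487  0.3463] 545 577.28125 [0.4837 0.3512 0.0497]
scene jar 0.75 [340. 226.  31.  23.] [ 0.5913 -0.0007] 265 754.421875 [0.5692 0.0206 0.0061]
scene jar 0.71 [341. 214.  22.  38.] [0.5677 0.0212] 700 730.734375 [0.568  0.0208 0.0561]
top jar 0.82 [192. 206.  23.  21.] [0.4834 0.3484] 410 417.109375 [0.4835 0.3487 0.0533]
top jar 0.65 [311. 177.  21.  26.] [0.5684 0.018 ] 337 356.53125 [0.5682 0.0177 0.0585]
top jar 0.52 [273. 227.  22.  19.] [0.4287 0.1272] 273 354.0 [0.4285 0.1276 0.1166]
```

View pics/scene3.png

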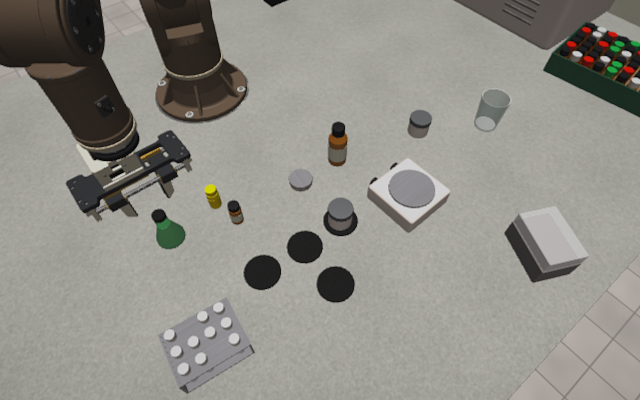

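View pics/top3.png

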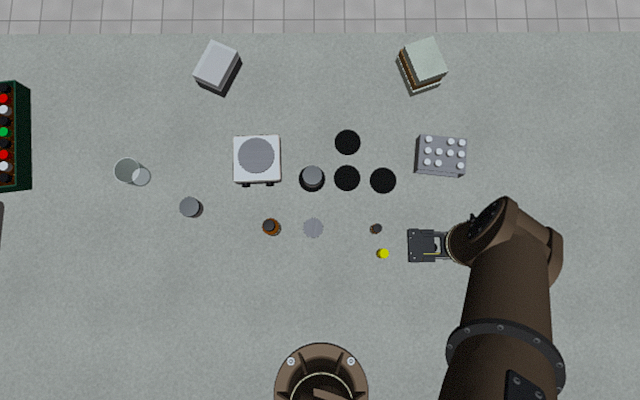

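```bash
python3 -m pendant '[[[0.0005,-0.0005,0.02],[0,0,0],0.06],[[0,0,0.02],[0,0,0],0.06],[[0,0,0.02],[0,0,0],0.06],[[0,0,0.01],[0,0,0],0.06],[[0,0,0],[0,0,0],0.06],[[0,0,0],[0,0,0],0.03],[[0,0,0],[0,0,0],0.02],[[0,0,0],[0,0,0],0.02],[[0,0,0],[0,0,0],0.02],[[0,0,0],[0,0,0],0.02]]' 25; python3 to.py .3722 -.286 .058
```

```text
clock: 12.1
position: [0.3722, -0.2855, 0.0584]
ee_rot: [0.001, 3.141, 0.0]
force: [0.6, 1.0, 2.9]
width: 0.284
t 12.1 p [ 0.3722 -0.2855  0.0584] w 0.0261 F [0.6 1.  2.9] q [ 0.36  0.42  0.23  2.14 -0.17  0.6   2.28]
turn(tool,deg) [ 0.01  0.01 -0.03]
shift now mm [-0.  -0.5  0.4]  after turn mm [-0.  -0.5  0.4]
```

```bash
python3 -m pendant '[[[0,0,-0.015],[0,0,0],0.02],[[0,0,-0.03],[0,0,0],0.02],[[-0.01,0.005,-0.03],[0,0,0],0.02],[[-0.025,0.014,-0.015],[0,0,0],0.02],[[-0.03,0.017,0],[0,0,0],0.02],[[-0.03,0.017,0],[0,0,0],0.02],[[-0.03,0.017,0],[0,0,0],0.02],[[-0.03,0.017,0],[0,0,0],0.02],[[-0.025,0.013,0],[0,0,0],0.02],[[-0.011,0.006,0.01],[0,0,0],0.02]]'; python3 -m pendant '[[[0,0,0.03],[0,0,0],0.02],[[0,0,0.02],[0,0,0],0.02],[[0,0,0],[0,0,0],0.02],[[0,0,0],[0,0,0],0.02]]';python3 to.py .5632 -.1796 .0644
python3 - <<'E'
from h import *
for n in("scene",):
    p,d=arm.get_image(n);cv2.imwrite(f"pics/{n}4.png",p[:,:,::-1])
E
```

```text
clock: 13.35
position: [0.5648, -0.1789, 0.1391]
ee_rot: [-0.001, 3.139, -0.001]
force: [-0.6, -0.2, -1.3]
width: 0.282
clock: 13.85
position: [0.563, -0.1804, 0.0889]
ee_rot: [0.002, 3.141, -0.001]
force: [0.6, -0.3, -1.2]
width: 0.282
t 13.85 p [ 0.563  -0.1804  0.0889] w 0.0259 F [ 0.6 -0.3 -1.2] q [ 0.07  0.53  0.21  1.82 -0.15  0.81  1.93]
turn(tool,deg) [-0.02  0.02 -0.08]
shift now mm [-0.2  0.8 24.5]  after turn mm [-0.2  0.8 24.5]
```

View pics/scene4.png

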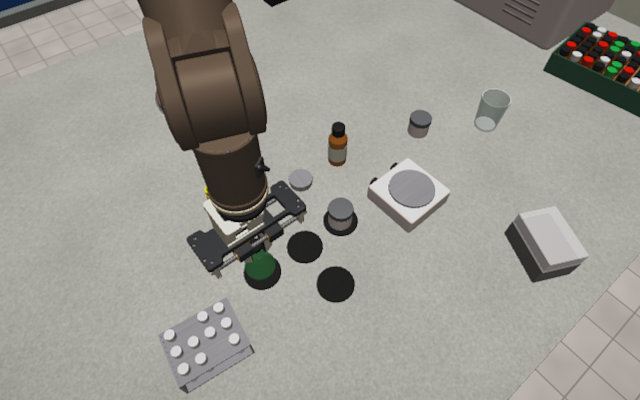

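```bash
python3 -m pendant '[[[0,0.0005,0.012],[0,0,0],0.02],[[0,0,0.008],[0,0,0],0.02],[[0,0,0.004],[0,0,0],0.02],[[0,0,0.0005],[0,0,0],0.02],[[0,0,0],[0,0,0],0.02],[[0,0,0],[0,0,0],0.035],[[0,0,0],[0,0,0],0.055],[[0,0,0],[0,0,0],0.055],[[0,0,0],[0,0,0],0.055],[[0,0,0],[0,0,0],0.055]]'; python3 to.py .5632 -.1796 .0644
python3 -m pendant '[[[0,0,-0.02],[0,0,0],0.055],[[0,0,-0.04],[0,0,0],0.055],[[0,0,-0.04],[0,0,0],0.055]]'; python3 to.py .423 -.1523 .09
```

```text
clock: 15.15
position: [0.5631, -0.1793, 0.0637]
ee_rot: [-0.001, -3.142, -0.0]
force: [0.1, -0.4, 0.3]
width: 0.598
t 15.15 p [ 0.5631 -0.1793  0.0637] w 0.0549 F [ 0.1 -0.4  0.3] q [ 0.08  0.56  0.2   1.84 -0.16  0.75  1.93]
turn(tool,deg) [ 0.   -0.   -0.04]
shift now mm [-0.1 -0.3 -0.7]  after turn mm [-0.1 -0.3 -0.7]
clock: 15.52
position: [0.5628, -0.1793, 0.1646]
ee_rot: [-0.001, -3.141, -0.0]
force: [0.8, -0.3, 0.8]
width: 0.597
t 15.53 p [ 0.5628 -0.1793  0.1646] w 0.0548 F [ 0.8 -0.3  0.8] q [ 0.05  0.44  0.24  1.75 -0.12  0.97  1.9 ]
turn(tool,deg) [ 0.   -0.04 -0.04]
shift now mm [139.7  26.9  74.7]  after turn mm [139.8  27.   74.6]
```

```bash
python3 -m pendant '[[[0.028,0.0054,0],[0,0,0],0.055],[[0.028,0.0054,0],[0,0,0],0.055],[[0.028,0.0054,0],[0,0,0],0.055],[[0.028,0.0054,0.02],[0,0,0],0.055],[[0.028,0.0054,0.03],[0,0,0],0.055],[[0,0,0.025],[0,0,0],0.055],[[0,0,0],[0,0,0],0.055],[[0,0,0],[0,0,0],0.055]]'; python3 to.py .423 -.1523 .014
python3 - <<'E'
from h import *
for n in("scene",):
    p,d=arm.get_image(n);cv2.imwrite(f"pics/{n}5.png",p[:,:,::-1])
    P,c=cloud(n,d)
    for l in['vial','flask']:
        for m in arm.masks_of(n,l):
            if m['conf']<.4: continue
            k=m['pixels'];q=P[k&(d>0)];s=fitmask(n,l,k,.006 if l=='flask' else 0)
            zt=np.percentile(q[:,2],95);tp=q[q[:,2]>zt-.006]
            print(n,l,round(m['conf'],2),np.round(m['rect']),s[0].round(4),s[1],s[2],((tp.max(0)+tp.min(0))/2).round(4))
E
```

```text
clock: 16.52
position: [0.4239, -0.1525, 0.0895]
ee_rot: [0.001, 3.141, -0.0]
force: [-0.0, -0.3, 0.8]
width: 0.601
t 16.52 p [ 0.4239 -0.1525  0.0895] w 0.0551 F [-0.  -0.3  0.8] q [ 0.05  0.34  0.22  2.16 -0.12  0.65  1.92]
turn(tool,deg) [-0.01  0.05 -0.05]
shift now mm [ 1.   0.2 75.5]  after turn mm [ 0.9  0.2 75.5]
scene vial 0.81 [233. 214.  13.  23.] [ 0.4224 -0.151 ] 284 304.90625 [ 0.4235 -0.1513  0.06  ]
scene flask 0.82 [263. 263.  30.  34.] [ 0.5625 -0.1784] 806 887.5 [ 0.5632 -0.179   0.095 ]
```

View pics/scene5.png

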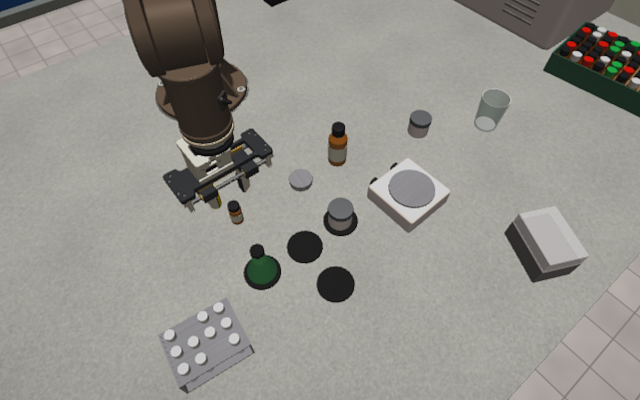

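```bash
python3 -m pendant '[[[0.0005,0,0.02],[0,0,0],0.055],[[0,0,0.025],[0,0,0],0.055],[[0,0,0.02],[0,0,0],0.055],[[0,0,0.009],[0,0,0],0.055],[[0,0,0],[0,0,0],0.04],[[0,0,0],[0,0,0],0.02],[[0,0,0],[0,0,0],0.02],[[0,0,0],[0,0,0],0.02],[[0,0,0],[0,0,0],0.02],[[0,0,0],[0,0,0],0.02]]' 25; python3 to.py .423 -.1523 .015
```

```text
clock: 17.92
position: [0.4231, -0.1522, 0.0153]
ee_rot: [0.001, 3.14, -0.0]
force: [-0.3, 0.2, 6.5]
width: 0.287
t 17.93 p [ 0.4231 -0.1522  0.0153] w 0.0264 F [-0.3  0.2  6.5] q [ 0.1   0.48  0.17  2.21 -0.17  0.46  1.97]
turn(tool,deg) [-0.    0.06 -0.04]
shift now mm [ 0.1 -0.1  0.3]  after turn mm [ 0.1 -0.1  0.3]
```

```bash
python3 -m pendant '[[[0,0,-0.015],[0,0,0],0.02],[[0,0,-0.03],[0,0,0],0.02],[[0,0,-0.03],[0,0,0],0.02],[[-0.012,0.006,-0.025],[0,0,0],0.02],[[-0.025,0.0125,0],[0,0,0],0.02],[[-0.028,0.014,0],[0,0,0],0.02],[[-0.028,0.014,0],[0,0,0],0.02],[[-0.028,0.0145,0],[0,0,0],0.02],[[-0.018,0.009,0],[0,0,0],0.02],[[-0.008,0.004,0],[0,0,0],0.02]]'; python3 -m pendant '[[[0,0,0],[0,0,10],0.02],[[0,0,0],[0,0,10],0.02],[[0,0,0],[0,0,10],0.02],[[0,0,0],[0,0,10],0.02],[[0,0,0],[0,0,10],0.02],[[0,0,0],[0,0,10],0.02],[[0,0,0],[0,0,0],0.02]]';python3 to.py .5705 -.0782 .0215 30
```

```text
clock: 19.18
position: [0.5703, -0.0775, 0.1146]
ee_rot: [0.001, -3.142, -0.0]
force: [0.4, -1.0, -0.9]
width: 0.285
clock: 20.05
position: [0.569, -0.0785, 0.1147]
ee_rot: [-1.571, -2.72, 0.001]
force: [0.4, -0.2, -0.1]
width: 0.289
t 20.05 p [ 0.569  -0.0785  0.1147] w 0.0266 F [ 0.4 -0.2 -0.1] q [-0.31  0.5   0.49  1.86 -0.31  0.86  0.86]
turn(tool,deg) [-0.04 -0.01 -0.  ]
shift now mm [-0.5  1.5 93.2]  after turn mm [-0.5  1.4 93.2]
```

```bash
python3 -m pendant '[[[0,0.001,0.025],[0,0,0],0.02],[[0,0,0.03],[0,0,0],0.02],[[0,0,0.02],[0,0,0],0.02],[[0,0,0],[0,0,0],0.02],[[0,0,0],[0,0,0],0.02]]';python3 to.py .5705 -.0782 .0215 30
python3 - <<'E'
from h import *
for n in("scene",):
    p,d=arm.get_image(n);cv2.imwrite(f"pics/{n}6.png",p[:,:,::-1])
E
```

```text
clock: 20.68
position: [0.5708, -0.0781, 0.0405]
ee_rot: [1.57, 2.721, 0.001]
force: [-0.4, -0.8, 0.1]
width: 0.288
t 20.68 p [ 0.5708 -0.0781  0.0405] w 0.0265 F [-0.4 -0.8  0.1] q [-0.26  0.6   0.43  1.91 -0.38  0.71  0.92]
turn(tool,deg) [0.04 0.02 0.04]
shift now mm [ 0.1 -0.3 19. ]  after turn mm [ 0.1 -0.3 19. ]
```

View pics/scene6.png

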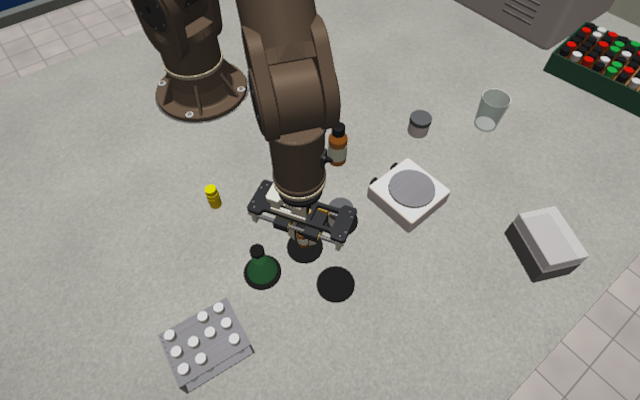

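```bash
python3 -m pendant '[[[0,0,0.01],[0,0,0],0.02],[[0,0,0.006],[0,0,0],0.02],[[0,0,0.0025],[0,0,0],0.02],[[0,0,0],[0,0,0],0.02],[[0,0,0],[0,0,0],0.02],[[0,0,0],[0,0,0],0.03],[[0,0,0],[0,0,0],0.045],[[0,0,0],[0,0,0],0.045],[[0,0,0],[0,0,0],0.045]]';python3 to.py .5705 -.0782 .0215 30;  python3 -m pendant '[[[0,0,-0.02],[0,0,0],0.045],[[0,0,-0.04],[0,0,0],0.045],[[0,0,-0.05],[0,0,0],0.045],[[0,0,-0.05],[0,0,0],0.045]]'; python3 to.py .4282 .1286 .18 30
```

```text
clock: 21.85
position: [0.5705, -0.0778, 0.0212]
ee_rot: [1.572, 2.72, -0.0]
force: [0.3, -0.3, 0.1]
width: 0.493
t 21.85 p [ 0.5705 -0.0778  0.0212] w 0.0452 F [ 0.3 -0.3  0.1] q [-0.25  0.63  0.42  1.92 -0.39  0.67  0.93]
turn(tool,deg) [-0.    0.   -0.04]
shift now mm [-0.3 -0.2 -0.3]  after turn mm [-0.3 -0.2 -0.3]
clock: 22.35
position: [0.5702, -0.0778, 0.1827]
ee_rot: [-1.572, -2.72, 0.0]
force: [1.1, 1.0, -0.6]
width: 0.49
t 22.35 p [ 0.5702 -0.0778  0.1827] w 0.045 F [ 1.1  1.  -0.6] q [-0.34  0.42  0.54  1.79 -0.25  1.    0.82]
turn(tool,deg) [-0.02 -0.01 -0.05]
shift now mm [249.7 -20.    2.7]  after turn mm [249.7 -19.8   2.7]
```

```bash
python3 -m pendant '[[[0.0277,-0.0022,0],[0,0,0],0.075],[[0.0277,-0.0022,0],[0,0,0],0.075],[[0.0277,-0.0022,0],[0,0,0],0.075],[[0.0277,-0.0022,0],[0,0,0],0.075],[[0.0277,-0.0022,0],[0,0,0],0.075],[[0.0277,-0.0022,0],[0,0,0],0.075],[[0.0277,-0.0022,0],[0,0,0],0.075],[[0.0277,-0.0022,0],[0,0,0],0.075],[[0.0277,-0.0022,0.01],[0,0,0],0.075],[[0,0,0.02],[0,0,0],0.075]]'; python3 -m pendant '[[[0,0,0],[0,0,0],0.075],[[0,0,0],[0,0,0],0.075]]'; python3 to.py .4282 .1286 .056 30
python3 - <<'E'
from h import *
for n in("scene","top"):
    p,d=arm.get_image(n);cv2.imwrite(f"pics/{n}7.png",p[:,:,::-1])
    P,c=cloud(n,d)
    for l in['vial','bottle']:
        for m in arm.masks_of(n,l):
            if m['conf']<.4: continue
            k=m['pixels'];q=P[k&(d>0)];s=fitmask(n,l,k,.006 if l=='vial' else 0)
            zt=np.percentile(q[:,2],95);tp=q[q[:,2]>zt-.006]
            print(n,l,round(m['conf'],2),np.round(m['rect']),s[0].round(4),s[1],s[2],((tp.max(0)+tp.min(0))/2).round(4))
E
```

```text
clock: 23.6
position: [0.4282, 0.1305, 0.1514]
ee_rot: [-1.567, -2.723, -0.003]
force: [0.1, -0.0, 0.2]
width: 0.82
clock: 23.85
position: [0.4293, 0.128, 0.1517]
ee_rot: [1.573, 2.719, 0.0]
force: [0.6, 0.1, -0.0]
width: 0.82
t 23.85 p [0.4293 0.128  0.1517] w 0.0753 F [ 0.6  0.1 -0. ] q [-0.81  0.25  0.48  2.11 -0.15  0.82  0.29]
turn(tool,deg) [ 0.02  0.01 -0.09]
shift now mm [ 1.1 -0.7 95.7]  after turn mm [ 1.1 -0.6 95.7]
scene vial 0.72 [213. 196.  17.  24.] [ 0.3605 -0.168 ] 314 308.625 [ 0.3586 -0.1676  0.0593]
scene vial 0.53 [304. 240.  12.  29.] [ 0.5697 -0.0784] 284 306.4375 [ 0.5705 -0.0791  0.0651]
scene bottle 0.92 [340. 144.  20.  42.] [0.427 0.131] 776 748.125 [0.4277 0.1294 0.1137]
top vial 0.6 [348. 175.  10.   9.] [ 0.5709 -0.081 ] 84 117.0 [ 0.5696 -0.0791  0.0668]
top vial 0.52 [384. 252.  15.  14.] [ 0.3572 -0.1691] 92 115.46875 [ 0.3569 -0.1689  0.0615]
```

View pics/scene7.png

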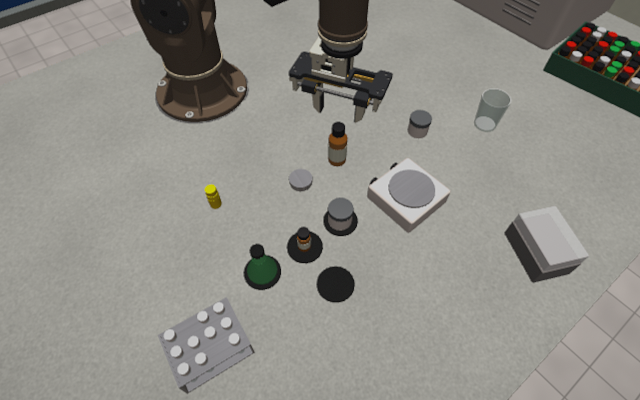

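Vial, flask and jar stand on their pads (304,240), (262,265), (340,215); gripper is above the bottle. Descend and grip.

```bash
python3 -m pendant '[[[0.0005,0,0.025],[0,0,0],0.075],[[0,0,0.03],[0,0,0],0.075],[[0,0,0.025],[0,0,0],0.075],[[0,0,0.015],[0,0,0],0.075],[[0,0,0],[0,0,0],0.055],[[0,0,0],[0,0,0],0.035],[[0,0,0],[0,0,0],0.035],[[0,0,0],[0,0,0],0.035],[[0,0,0],[0,0,0],0.035],[[0,0,0],[0,0,0],0.035]]' 30; python3 to.py .4282 .1286 .056 30
```

```text
clock: 25.4
position: [0.4291, 0.129, 0.0568]
ee_rot: [1.571, 2.72, 0.002]
force: [-0.3, -0.4, 6.9]
width: 0.468
t 25.4 p [0.4291 0.129  0.0568] w 0.043 F [-0.3 -0.4  6.9] q [-0.72  0.41  0.4   2.2  -0.29  0.58  0.42]
turn(tool,deg) [ 0.08 -0.01 -0.04]
shift now mm [ 0.1 -1.   0.8]  after turn mm [ 0.1 -1.   0.8]
```

```bash
python3 -m pendant '[[[0,0,-0.01],[0,0,0],0.035],[[0,0,-0.025],[0,0,0],0.035],[[0,0,-0.03],[0,0,0],0.035],[[0,0,-0.03],[0,0,0],0.035],[[0,0,-0.03],[0,0,0],0.035],[[0,0,0],[0,0,0],0.035]]'; python3 to.py .675 -.0814 .18 30
```

```text
clock: 26.15
position: [0.4297, 0.1291, 0.1833]
ee_rot: [1.571, 2.719, 0.006]
force: [-0.5, 0.3, -1.8]
width: 0.474
t 26.15 p [0.4297 0.1291 0.1833] w 0.0435 F [-0.5  0.3 -1.8] q [-0.84  0.2   0.51  2.08 -0.12  0.89  0.26]
turn(tool,deg) [ 0.23 -0.01 -0.04]
shift now mm [-304.9  107.4    3.7]  after turn mm [-305.   107.2    3.3]
```

```bash
python3 -m pendant '[[[-0.018,0.0064,0],[0,0,0],0.035],[[-0.03,0.0106,0],[0,0,0],0.035],[[-0.034,0.012,0],[0,0,0],0.035],[[-0.034,0.012,0],[0,0,0],0.035],[[-0.034,0.012,0],[0,0,0],0.035],[[-0.034,0.012,0],[0,0,0],0.035],[[-0.034,0.012,0],[0,0,0],0.035],[[-0.034,0.012,0],[0,0,0],0.035],[[-0.032,0.011,0],[0,0,0],0.035],[[-0.021,0.007,0],[0,0,0],0.035]]'; python3 -m pendant '[[[0,0,0.02],[0,0,0],0.035],[[0,0,0.03],[0,0,0],0.035],[[0,0,0.025],[0,0,0],0.035],[[0,0,0.015],[0,0,0],0.035],[[0,0,0],[0,0,0],0.035],[[0,0,0],[0,0,0],0.035]]';python3 to.py .675 -.0814 .0628 30
python3 - <<'E'
from h import *
for n in("scene",):
    p,d=arm.get_image(n);cv2.imwrite(f"pics/{n}8.png",p[:,:,::-1])
E
```

```text
clock: 27.4
position: [0.6737, -0.0835, 0.1797]
ee_rot: [-1.573, -2.718, 0.002]
force: [0.9, 0.3, -0.8]
width: 0.47
clock: 28.15
position: [0.6741, -0.0823, 0.092]
ee_rot: [1.571, 2.719, 0.001]
force: [0.4, -0.8, -2.0]
width: 0.473
t 28.15 p [ 0.6741 -0.0823  0.092 ] w 0.0434 F [ 0.4 -0.8 -2. ] q [-0.26  0.68  0.49  1.6  -0.37  0.95  0.88]
turn(tool,deg) [ 0.05  0.04 -0.04]
shift now mm [ 0.4  1.2 29.2]  after turn mm [ 0.3  1.2 29.2]
```

View pics/scene8.png

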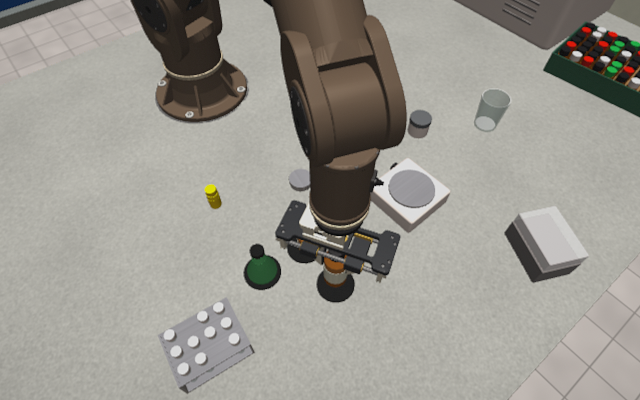

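```bash
python3 -m pendant '[[[0,0.001,0.012],[0,0,0],0.035],[[0,0,0.01],[0,0,0],0.035],[[0,0,0.005],[0,0,0],0.035],[[0,0,0.0015],[0,0,0],0.035],[[0,0,0],[0,0,0],0.035],[[0,0,0],[0,0,0],0.035]]'; python3 to.py .675 -.0814 .0628 30
```

```text
clock: 28.95
position: [0.6743, -0.0817, 0.063]
ee_rot: [-1.572, -2.72, 0.0]
force: [-3.4, 1.0, 5.7]
width: 0.472
t 28.95 p [ 0.6743 -0.0817  0.063 ] w 0.0433 F [-3.4  1.   5.7] q [-0.25  0.71  0.47  1.62 -0.39  0.9   0.89]
turn(tool,deg) [-0.01 -0.02 -0.05]
shift now mm [-0.1  0.8  0.2]  after turn mm [-0.1  0.8  0.2]
```

Contact made; release and retreat straight up.

```bash
python3 -m pendant '[[[0,0,0],[0,0,0],0.045],[[0,0,0],[0,0,0],0.065],[[0,0,0],[0,0,0],0.07],[[0,0,0],[0,0,0],0.07],[[0,0,-0.02],[0,0,0],0.07],[[0,0,-0.04],[0,0,0],0.07],[[0,0,-0.05],[0,0,0],0.07],[[0,0,-0.02],[0,0,0],0.07]]'; python3 to.py .4285 .0175 .15 90
```

```text
clock: 29.95
position: [0.676, -0.0823, 0.1978]
ee_rot: [1.57, 2.715, 0.004]
force: [0.1, 0.5, -0.0]
width: 0.763
t 29.95 p [ 0.676  -0.0823  0.1978] w 0.0701 F [ 0.1  0.5 -0. ] q [-0.29  0.58  0.54  1.49 -0.32  1.15  0.83]
turn(tool,deg) [  0.14   0.32 -60.06]
shift now mm [ 210.2 -164.9   46.3]  after turn mm [247.5  99.8  47.8]
```

```bash
python3 -m pendant '[[[0.021,-0.0165,0],[0,0,0],0.075],[[0.021,-0.0165,0],[0,0,0],0.075],[[0.021,-0.0165,0],[0,0,0],0.075],[[0.021,-0.0165,0],[0,0,0],0.075],[[0.021,-0.0165,0],[0,0,0],0.075],[[0.021,-0.0165,0],[0,0,0],0.075],[[0.021,-0.0165,0.01],[0,0,0],0.075],[[0.021,-0.0165,0.02],[0,0,0],0.075],[[0.021,-0.0165,0.03],[0,0,0],0.075],[[0.021,-0.0165,0.03],[0,0,0],0.075]]'; python3 -m pendant '[[[0,0,0],[0,0,0],0.075],[[0,0,0],[0,0,0],0.075]]'; python3 to.py .4285 .0175 .003 30
python3 - <<'E'
from h import *
for n in("scene","top"):
    p,d=arm.get_image(n);cv2.imwrite(f"pics/{n}9.png",p[:,:,::-1])
    P,c=cloud(n,d)
    for l in['dish','bottle','jar']:
        for m in arm.masks_of(n,l):
            if m['conf']<.4: continue
            k=m['pixels'];q=P[k&(d>0)];s=fitmask(n,l,k,0 if l=='dish' else .006)
            zt=np.percentile(q[:,2],95);tp=q[q[:,2]>zt-.006]
            print(n,l,round(m['conf'],2),np.round(m['rect']),s[0].round(4),s[1],s[2],((tp.max(0)+tp.min(0))/2).round(4))
E
```

```text
clock: 31.2
position: [0.4268, 0.0184, 0.1034]
ee_rot: [1.571, 2.718, 0.004]
force: [-0.6, -0.1, 0.4]
width: 0.816
clock: 31.45
position: [0.4281, 0.0179, 0.1039]
ee_rot: [1.571, 2.718, 0.003]
force: [0.5, -0.8, 0.0]
width: 0.818
t 31.45 p [0.4281 0.0179 0.1039] w 0.0751 F [ 0.5 -0.8  0. ] q [-0.58  0.3   0.52  2.21 -0.24  0.68  0.62]
turn(tool,deg) [ 0.13  0.04 -0.06]
shift now mm [-4.000e-01 -1.000e-01  1.009e+02]  after turn mm [-5.000e-01  1.000e-01  1.009e+02]
scene dish 0.96 [300. 180.  17.  23.] [0.4268 0.0205] 436 450.3125 [0.4277 0.0191 0.0177]
scene dish 0.5 [338. 271.  27.  40.] [ 0.6556 -0.0644] 837 631.421875 [ 0.6734 -0.0807  0.1203]
scene bottle 0.57 [337. 271.  29.  42.] [ 0.6726 -0.0798] 866 890.359375 [ 0.6736 -0.0807  0.1203]
scene jar 0.78 [342. 214.  25.  38.] [0.5675 0.0211] 702 729.546875 [0.5683 0.0206 0.0556]
scene jar 0.56 [418. 121.  25.  32.] [0.487  0.3478] 538 576.4375 [0.4844 0.3521 0.0495]
top bottle 0.7 [348. 137.  19.  27.] [ 0.6733 -0.0833] 346 352.765625 [ 0.6733 -0.0829  0.1221]
top bottle 0.63 [312. 177.  22.  10.] [0.5657 0.0068] 26 300.328125 [0.5756 0.0181 0.0087]
top jar 0.61 [313. 173.  24.  15.] [0.5791 0.017 ] 228 358.890625 [0.5764 0.0176 0.0582]
top jar 0.56 [192. 206.  24.  19.] [0.4847 0.3489] 380 416.296875 [0.4832 0.3488 0.0524]
```

View pics/scene9.png

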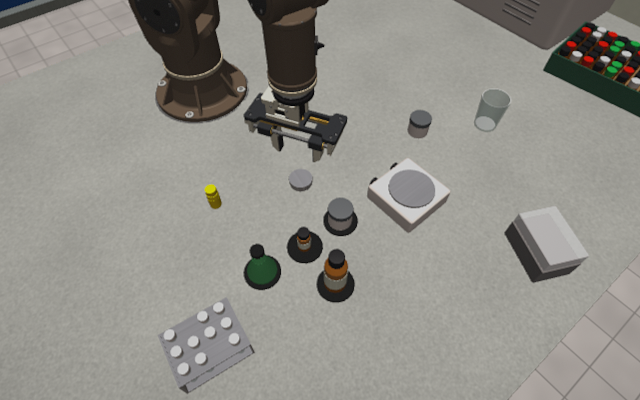

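```bash
python3 -m pendant '[[[-0.0005,0,0.03],[0,0,0],0.075],[[0,0,0.03],[0,0,0],0.075],[[0,0,0.02],[0,0,0],0.075],[[0,0,0.012],[0,0,0],0.075],[[0,0,0.006],[0,0,0],0.075],[[0,0,0],[0,0,0],0.075],[[0,0,0],[0,0,0],0.075]]'; python3 to.py .4285 .0175 .005 30
```

```text
clock: 32.72
position: [0.4273, 0.0176, 0.0052]
ee_rot: [1.571, 2.72, 0.001]
force: [-0.3, 0.6, -0.0]
width: 0.818
t 32.73 p [0.4273 0.0176 0.0052] w 0.0751 F [-0.3  0.6 -0. ] q [-0.44  0.5   0.36  2.28 -0.42  0.42  0.79]
turn(tool,deg) [ 0.06  0.01 -0.04]
shift now mm [-0.7  1.   0.2]  after turn mm [-0.7  1.   0.2]
```

```bash
python3 -m pendant '[[[0,0,0],[0,0,0],0.065],[[0,0,0],[0,0,0],0.045],[[0,0,0],[0,0,0],0.045],[[0,0,0],[0,0,0],0.045],[[0,0,0],[0,0,0],0.045]]' 25; python3 to.py .4285 .0175 .005 30
```

```text
clock: 33.35
position: [0.4272, 0.0176, 0.0049]
ee_rot: [1.572, 2.72, 0.001]
force: [0.0, -0.6, 6.3]
width: 0.591
t 33.35 p [0.4272 0.0176 0.0049] w 0.0542 F [ 0.  -0.6  6.3] q [-0.44  0.5   0.36  2.28 -0.42  0.42  0.79]
turn(tool,deg) [ 0.03  0.   -0.04]
shift now mm [-0.8  1.1 -0.1]  after turn mm [-0.8  1.1 -0.1]
```

```bash
python3 -m pendant '[[[0,0,-0.01],[0,0,0],0.045],[[0,0,-0.025],[0,0,0],0.045],[[0,0,-0.03],[0,0,0],0.045],[[0,0,-0.03],[0,0,0],0.045],[[0,0,-0.03],[0,0,0],0.045],[[0,0,-0.01],[0,0,0],0.045],[[0,0,0],[0,0,0],0.045]]'; python3 to.py .568 .020 .14 30
```

```text
clock: 34.22
position: [0.427, 0.0178, 0.14]
ee_rot: [1.571, 2.72, 0.002]
force: [0.4, 0.4, -0.7]
width: 0.591
t 34.23 p [0.427  0.0178 0.14  ] w 0.0542 F [ 0.4  0.4 -0.7] q [-0.64  0.24  0.57  2.18 -0.18  0.77  0.57]
turn(tool,deg) [ 0.06 -0.01 -0.02]
shift now mm [-6.850e+01  1.233e+02  1.000e-01]  after turn mm [-68.6 123.2  -0. ]
```

```bash
python3 -m pendant '[[[-0.0065,0.012,0],[0,0,0],0.045],[[-0.014,0.025,0],[0,0,0],0.045],[[-0.016,0.029,0],[0,0,0],0.045],[[-0.016,0.029,0],[0,0,0],0.045],[[-0.011,0.019,0],[0,0,0],0.045],[[-0.005,0.0092,0.01],[0,0,0],0.045],[[0,0,0.03],[0,0,0],0.045],[[0,0,0.02],[0,0,0],0.045],[[0,0,0],[0,0,0],0.045],[[0,0,0],[0,0,0],0.045]]'; python3 to.py .568 .020 .061 30
python3 - <<'E'
from h import *
for n in("scene",):
    p,d=arm.get_image(n);cv2.imwrite(f"pics/{n}10.png",p[:,:,::-1])
    cv2.imwrite(f"pics/{n}10c.png",cv2.resize(p[160:260,270:400,::-1],None,fx=6,fy=6,interpolation=cv2.INTER_CUBIC))
E
```

```text
clock: 35.48
position: [0.5679, 0.0195, 0.0797]
ee_rot: [-1.572, -2.72, 0.0]
force: [0.9, 0.4, -0.2]
width: 0.588
t 35.48 p [0.5679 0.0195 0.0797] w 0.0539 F [ 0.9  0.4 -0.2] q [-0.48  0.54  0.5   1.9  -0.36  0.78  0.74]
turn(tool,deg) [-0.02  0.   -0.06]
shift now mm [ 0.4  0.4 18.7]  after turn mm [ 0.4  0.4 18.7]
```

View pics/scene10c.png

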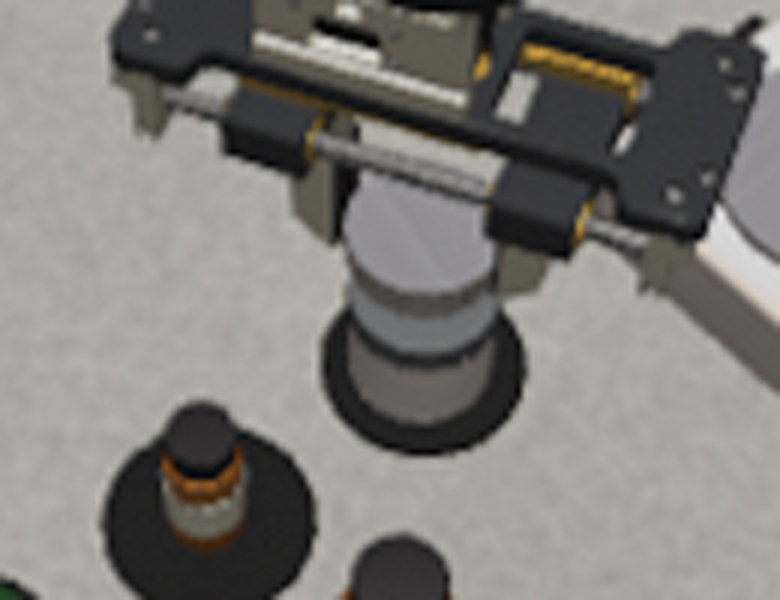

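Dish is level and aligned above the jar. Lower gently.

```bash
python3 -m pendant '[[[0,0,0.008],[0,0,0],0.045],[[0,0,0.006],[0,0,0],0.045],[[0,0,0.003],[0,0,0],0.045],[[0,0,0.001],[0,0,0],0.045],[[0,0,0.0005],[0,0,0],0.045],[[0,0,0],[0,0,0],0.045],[[0,0,0],[0,0,0],0.045]]'; python3 to.py .568 .020 .061 30
```

```text
clock: 36.4
position: [0.5679, 0.0197, 0.0613]
ee_rot: [1.572, 2.72, 0.0]
force: [0.2, 0.3, -0.9]
width: 0.586
t 36.4 p [0.5679 0.0197 0.0613] w 0.0537 F [ 0.2  0.3 -0.9] q [-0.46  0.57  0.48  1.92 -0.38  0.74  0.75]
turn(tool,deg) [ 0.01  0.   -0.04]
shift now mm [0.2 0.2 0.3]  after turn mm [0.2 0.2 0.3]
```

```bash
python3 -m pendant '[[[0,0,0.0005],[0,0,0],0.045],[[0,0,0],[0,0,0],0.045],[[0,0,0],[0,0,0],0.045]]'; python3 to.py .568 .020 .061 30
```

```text
clock: 36.78
position: [0.568, 0.0197, 0.061]
ee_rot: [1.572, 2.72, 0.001]
force: [-1.1, -0.4, 4.9]
width: 0.591
t 36.77 p [0.568  0.0197 0.061 ] w 0.0542 F [-1.1 -0.4  4.9] q [-0.46  0.57  0.48  1.92 -0.38  0.74  0.75]
turn(tool,deg) [ 0.02  0.   -0.04]
shift now mm [ 0.2  0.2 -0. ]  after turn mm [ 0.2  0.2 -0. ]
```

Contact (4.9 N). Release, rise, move aside.

```bash
python3 -m pendant '[[[0,0,0],[0,0,0],0.058],[[0,0,0],[0,0,0],0.07],[[0,0,0],[0,0,0],0.07],[[0,0,0],[0,0,0],0.07],[[0,0,-0.02],[0,0,0],0.07],[[0,0,-0.04],[0,0,0],0.07],[[0,0,-0.05],[0,0,0],0.07],[[0,0,-0.03],[0,0,0],0.07]]'; python3 -m pendant '[[[0.03,-0.045,0],[0,0,0],0.07],[[0.03,-0.045,0],[0,0,0],0.07],[[0.03,-0.045,0],[0,0,0],0.07],[[0.03,-0.045,0],[0,0,0],0.07],[[0.03,-0.045,0],[0,0,0],0.07],[[0,0,0],[0,0,0],0.07],[[0,0,0],[0,0,0],0.07]]'
cat > chk.py <<'E'
from h import *
import sys
k=sys.argv[1]
for n in("scene","top"):
    p,d=arm.get_image(n);cv2.imwrite(f"pics/{n}{k}.png",p[:,:,::-1])
    x0,y0=(225,170) if n=="scene" else (275,105)
    cv2.imwrite(f"pics/{n}{k}c.png",cv2.resize(p[y0:y0+140,x0:x0+150,::-1],None,fx=4,fy=4,interpolation=cv2.INTER_CUBIC))
    P,c=cloud(n,d)
    for l in['dish','bottle','jar','flask','vial']:
        for m in arm.masks_of(n,l):
            if m['conf']<.4: continue
            q=P[m['pixels']&(d>0)];s=fitmask(n,l,m['pixels'],.056 if l=='dish' else .006)
            zt=np.percentile(q[:,2],95);tp=q[q[:,2]>zt-.006]
            print(n,l,round(m['conf'],2),np.round(m['rect']),s[0].round(4),s[1],round(s[2]),((tp.max(0)+tp.min(0))/2).round(4))
E
python3 chk.py 11
```

```text
clock: 37.78
position: [0.5685, 0.0195, 0.2031]
ee_rot: [1.571, 2.718, 0.002]
force: [-0.1, 0.3, 1.0]
width: 0.761
clock: 38.65
position: [0.2987, 0.0376, 0.2012]
ee_rot: [1.571, 2.72, 0.003]
force: [-0.4, -0.3, -0.5]
width: 0.763
scene dish 0.93 [340. 204.  23.  24.] [0.5665 0.0209] 545 578 [0.5671 0.0198 0.0739]
scene bottle 0.65 [338. 271.  23.  42.] [ 0.6727 -0.0803] 868 888 [ 0.674  -0.0808  0.1201]
scene jar 0.89 [418. 122.  27.  31.] [0.4863 0.3486] 544 577 [0.483  0.3521 0.0497]
scene flask 0.63 [261. 262.  29.  40.] [ 0.5613 -0.1783] 866 886 [ 0.5622 -0.1785  0.0949]
scene vial 0.82 [302. 240.   7.  25.] [ 0.569  -0.0781] 285 306 [ 0.5705 -0.0787  0.0655]
scene vial 0.56 [214. 198.  14.  29.] [ 0.3622 -0.1687] 313 308 [ 0.3576 -0.1674  0.0598]
top dish 0.91 [314. 173.  19.  23.] [0.5677 0.0178] 349 345 [0.5673 0.0175 0.0763]
top bottle 0.92 [350. 136.  22.  27.] [ 0.6724 -0.0842] 360 353 [ 0.6728 -0.083   0.1231]
top jar 0.85 [193. 206.  22.  20.] [0.4841 0.3486] 373 417 [0.4844 0.3487 0.0525]
top flask 0.54 [381. 179.  21.  25.] [ 0.5636 -0.1808] 357 389 [ 0.5614 -0.1805  0.0971]
top vial 0.52 [350. 172.  10.   8.] [ 0.5716 -0.0806] 110 117 [ 0.5697 -0.0803  0.0682]
```

View pics/scene11c.png

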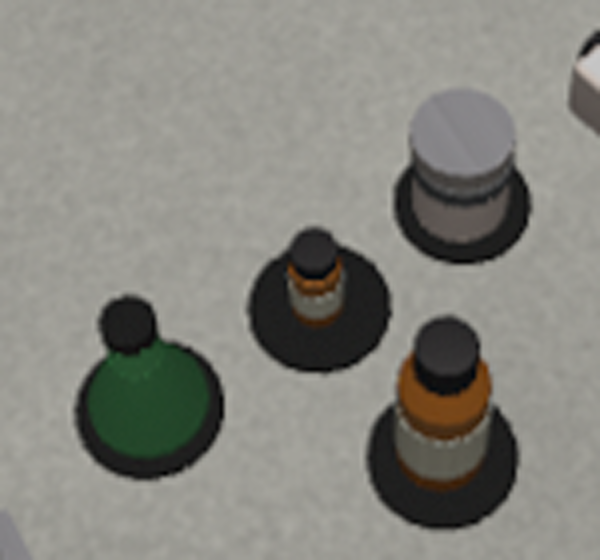

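View pics/top11.png

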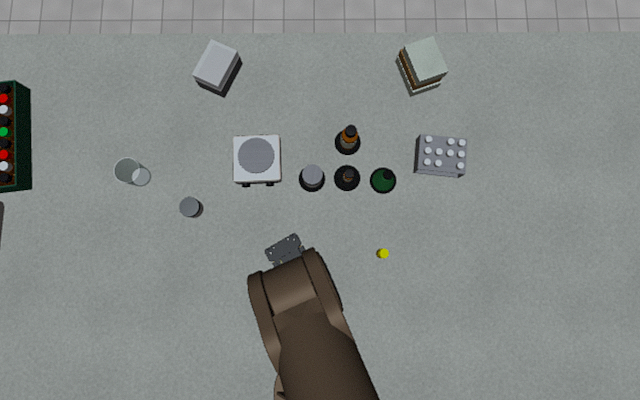

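```bash
python3 -c "
from cell import arm
print(arm.observe()['clock']);print(arm.sign_off())"
```

```text
39.25
the job is handed in; nothing more can be done
None
```

The job is done and handed in at 39.3 s of the 134 s allowed. I placed the things in the order asked:
- **Jar:** the right-hand one of the two, on the left pad, the end beside the stirrer.
- **Flask:** on the right pad.
- **Vial:** the amber one, on the middle pad.
- **Bottle:** on the back pad.
- **Dish:** flat on the jar's lid.

In the last pictures all five stand upright and the gripper is clear of everything. Averaged over both cameras, each reagent is within about 2 mm of its pad's centre, and the dish within about 1–2 mm of the jar's. The look-alike jar and the yellow vial were not touched.

- **Cameras disagree:** they differ by up to about 3 mm (within or near their calibration), so centring is not known better than that.
- **Jar not re-measured:** its last measurement was before the dish went on; it was not detected separately under the dish.
- **Forces:** those reported at the end of each move stayed below 10 N. I did not monitor them continuously.

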